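Tip the blanks under the document camera and hold its mast at full height

ROBOT

A 7-joint arm with a two-finger parallel gripper is mounted at the origin on a cart in front of the work surface, level with it; the furniture and walls round the work are solid. World frame = base frame: x ahead of the robot, y to its left, z up, the work surface at z = 0. Lengths are in m, angles in rad, forces in N, time in s.
With the tool pointing down it reaches from about 0.4 to 0.875 m from the base axis. Payload 6.5 kg.
Tool frame: the origin (TCP) lies between the finger pads; the fingertips stand 25 mm ahead of it and the grasp point (between the pads) lies 6 mm ahead of it; z points along the fingers, y is the line along which they close (so a half turn about z gives the same grasp; the last joint's range is limited). The gripper opens to 88 mm and grips with 3 to 60 N. Pads are 18 mm wide; open, the fingers measure 123 mm over their backs; the gripper's body (75 mm by 187 mm) begins 45 mm behind the grasp point.
Start: joints at [1.073, 0.536, -0.004, 1.538, 0.003, 1.067, -0.071], TCP at [0.272, -0.59, 0.235] pointing down, gripper open.
Joint ranges: [-2.7, 2.7], [-0.37, 2.16], [-1.27, 1.26], [0.24, 2.4], [-1.31, 4.45], [0.19, 1.91], [-2.76, 2.76]. Speed limits (rad/s): [2.39, 2.39, 3.14, 3.14, 3.14, 3.14, 3.14].

INTERFACE

Orientations are given as a unit quaternion [x, y, z, w].
In Python, from workcell import readout, imaging, close_job gives the robot as it stands.
- The arm moves only by the tool apply_moves, never from a script. Its argument "series" is a list of rows, each a list of 4 numbers: the shift along the tool's x, y, z in cm, then the turn about the tool's z in rad. In form: [[x, y, z, roll], ...]. A call has 1 to 5 rows; each row is the pose to reach, as a shift and turn from the pose commanded when the call began, along the tool's axes at that moment; what a row does not reach only later rows make up. A row lasts 1/10 s, in which the tool goes at most 50 mm and 8.59 degrees, less where a joint would pass 70% of its speed; a pose out of reach is approached as far as the arm can. A call with a gripper value outside its range is refused whole. "gripper" is the opening in per cent of the stroke, from 0 (shut) to 100 (fully open), set as the call begins (left out, the last holds). The fingers move at their own pace and stop on an object; "squeeze" is the grip in N (left out, the last holds). Time passes only in rows, so rows that repeat a pose let the fingers close. It gives the time, the measured TCP pose, the force, the opening and the grip force at its end, in the units of the state.
- readout.state(): the state, without advancing time (a new reading comes with each control period).
- imaging.camera(name): name is "side" or "top" or "wrist"; returns a dict with "image" (384x512x3 uint8, blue, green, red), "range_z" (384x512 float32, m along the optical axis (not along the pixel's ray), 0 where there is no reading), "fovy" (degrees; the focal length in pixels is half the picture's height over the tangent of half this angle, whatever the lens; pixels are square), "cx", "cy" (the principal point, pixels), "world_from_camera" (4x4, takes a point from camera to world coordinates); the wrist camera has in their place "hand_eye" (4x4, takes a point from camera to tool coordinates, whose origin is the TCP and whose axes are the flange's). Camera axes: x right, y down, z forward; pixel columns grow to the right and rows downward; lengths in m; the calibration is good to about 2 mm. A picture is of the moment at which its call begins: read the wrist's pose just before it.
- close_job(): hands the job in; it is judged then, once.
The state is a dict: "time": time; "joints": joint angles; "qd": joint speeds; "effort": joint torques, N m; "tcp_pos": TCP position; "ee_rot": TCP orientation; "force": force on the tool from outside, world axes, zero at the start; "moment": the same for the moment, N m; "opening": finger opening in m; "gripper_force": force on a finger pad.
Only numpy, scipy, OpenCV 4.12 (cv2) and the standard library are available. Lean on these libraries where they do the work, as an engineer would, in place of code of your own. Each camera call takes 0.05 s, during which the arm holds its last target. There are 200 camera calls.

TASK

Get the new batch in front of the camera: tip the four polished brass blanks off the pan into the blue bin beside the document camera, holding the pan low over the bin and never touching the blanks with the gripper, and set the empty pan back down flat on the desk, clear of the bin. Then squeeze the red release key in the camera's hand grip, pull the mast up past its first stop to the second, the very top, and finish still holding it up there, since nothing but the hand keeps it at the top stop. Leave the marker, the V-block and the red screwdriver where they are.

Things in the scene. Friction and masses are not known exactly. Their poses are not given: they have to be found in the camera images.
- pan: aluminium sorting pan, loose, 0.13 kg empty: floor 82 (x) x 112 (y) mm, 3 mm thick, walls 18 mm high on three sides; the -y side is an open pouring lip (57 mm from the origin) between walls that narrow to 60 mm. A black handle sticks out along -x. Origin: centre of the underside; z up.
- pan_handle (a point): grip point in the middle of the pan's black handle, a bar along the pan's x axis 66 mm long, 16 mm wide (pan y) and 20 mm high, its underside 14 mm above the desk; the point is 85 mm to -x of the pan's origin and 24 mm above its underside. Axes as the pan's. A right-hand turn of the pan by a positive angle about +x (its handle's axis) lowers the lip.
- blank_1: polished brass blank, 24 x 16 x 9 mm, 26 g, lying flat in the pan, loose; slides off when the pan is tipped by about 30 degrees or more. Origin: centre of its underside.
- blank_2: polished brass blank, 24 x 16 x 9 mm, 26 g, lying flat in the pan, loose; slides off when the pan is tipped by about 30 degrees or more. Origin: centre of its underside.
- blank_3: polished brass blank, 24 x 16 x 9 mm, 26 g, lying flat in the pan, loose; slides off when the pan is tipped by about 30 degrees or more. Origin: centre of its underside.
- blank_4: polished brass blank, 24 x 16 x 9 mm, 26 g, lying flat in the pan, loose; slides off when the pan is tipped by about 30 degrees or more. Origin: centre of its underside.
- bin: blue open bin, fixed to the desk: 150 (x) x 170 (y) x 42 mm high, walls and floor 4 mm, no lid; stands to the -y side of the camera. Origin: centre of its underside; axes along its sides.
- visualizer: foot and sleeve of the document camera, fixed: foot 124 (x) x 104 (y) x 18 mm, sleeve 31 mm across (collar 37) up to 150 mm. Origin: on the mast's axis at desk level. The bin stands to its -y side. Camera arm and head hang over that side, 22 to 110 mm out from the axis, 44 mm wide, lowest point 130 mm above the desk with the mast down; they rise with it.
- camera_grip (a point): centre of the hand grip on the mast's top, axes as the visualizer's: grey block 30 (x) x 44 (y) mm, from 30 below to 24 mm above this point, 182 mm above the desk with the mast down. The red key (22 x 18 mm) stands out 6 mm in the middle of its -x face: 36 mm over the key, 31 mm pressed. Its x faces are free from above; the camera arm leaves from the -y face.
- release_key (a joint): travel of the red key, 0 out, 0.005 m fully in (towards the grip's +x). A spring pushes it out with 4 N at 0 and 8 N fully in; the catch frees the mast from about 0.003 m. A firm pinch of the grip across its x faces presses it.
- camera_mast (a joint): how far the mast is pulled up, m: 0 down, 0.055 first stop, 0.110 second stop (top end). With the key out, a catch blocks the mast when down and at the first stop; with the key in it slides freely both ways (moving parts 0.33 kg, friction 0.4 N plus 15 N per m/s). There is no notch at the top: let go there, it sinks slowly.
- marker_black: the black and white marker, loose, a bystander to be left alone: 17 x 135 x 16 mm, lying along its y axis.
- v_block: the steel V-block, loose, a bystander to be left alone: 40 x 40 x 30 mm.
- screwdriver_red: the red screwdriver, loose, a bystander to be left alone: 27 x 170 x 26 mm, lying along its y axis.

How it is judged:
By the outcome, as a careful person would: the job done as asked, in the order asked, and still so for the second after the job is handed in, while the arm keeps its last pose, push and grip.
It also fails if it takes over 61 s, if anything falls off the work surface, if the arm or the gripper's body presses on something with over 40 N, if the wrist force passes 120 N, or if a joint passes its speed limit or range.

## Working session

There is one attempt and no reset: what is moved stays moved. The work goes in short steps, Python scripts to look and compute and a tool call to move; the robot and the scene stay as the last step left them, time stands still between calls to the robot, and variables do not carry over. Pictures are saved under pics/ and viewed, at most 10 in all, crops included, and the job is handed in when it is done.

Besides the shell and the picture viewer there is one more tool, called after "Request:" by a JSON object that holds its "name" and its "arguments". apply_moves: Moves the arm, as the interface text tells. Its arguments: {"type":"object","properties":{"series":{"type":"array","items":{"type":"array","items":{"type":"number"}}},"gripper":{"type":"number"},"squeeze":{"type":"number"}},"required":["series"]}

```bash
mkdir -p pics; ls; python3 - <<'E'
from workcell import readout, imaging
import cv2,numpy as np
s=readout.state(); print(s)
for n in ("top","side"):
    c=imaging.camera(n); cv2.imwrite(f"pics/{n}0.png",c["image"]); np.savez(f"{n}0.npz",**c)
    print(n,c["fovy"],c["cx"],c["cy"],c["world_from_camera"].round(4).tolist())
E
```

```text
pics
{'time': 0.0, 'joints': array([ 1.07280952,  0.53714593, -0.00445477,  1.53883958,  0.0026065 ,
        1.06731775, -0.07115868]), 'qd': array([-2.28368532e-04, -2.06905320e-04,  7.50997381e-04, -7.67840829e-04,
        6.81617100e-05, -4.12239730e-04, -2.06986211e-03]), 'effort': array([-1.77648162e-04, -5.70992124e+01,  9.90765095e-01, -2.51611358e+01,
       -5.62742015e-02,  1.78394892e-02,  1.25029155e-04]), 'tcp_pos': array([ 0.27175658, -0.58978982,  0.23396514]), 'ee_rot': array([ 9.76771096e-01,  2.14283690e-01, -2.42095315e-04, -8.17300070e-04]), 'force': array([ 0.2701685 ,  0.76953754, -0.47804244]), 'moment': array([0.04573439, 0.02617332, 0.04121506]), 'gripper_force': 0.0, 'opening': 0.08814977923298954}
top 49.43811423046517 253.08202566480793 188.2779979941451 [[0.0387, -0.9724, 0.2303, 0.2499], [-0.9993, -0.038, 0.0072, 0.0464], [0.0018, -0.2304, -0.9731, 1.3611], [0.0, 0.0, 0.0, 1.0]]
side 55.63225273661029 253.7367130015185 189.82594294879414 [[-0.8821, -0.2843, 0.3757, 0.0768], [-0.4708, 0.5588, -0.6827, 0.8553], [-0.0159, -0.779, -0.6268, 0.869], [0.0, 0.0, 0.0, 1.0]]
```

View pics/top0.png

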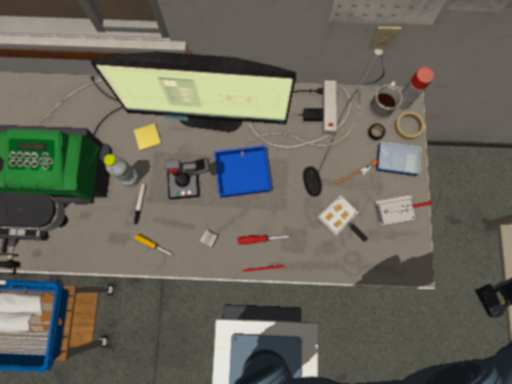

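View pics/side0.png

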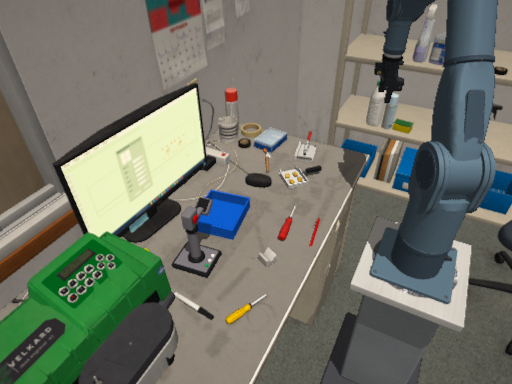

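Top view: pan at (338,214) with its handle at (357,232), bin at (243,170), camera at (183,182), screwdriver at (262,239), V-block at (208,237), marker at (140,203). The side view shows the same things.

```bash
cat > h.py <<'E'
import numpy as np,cv2
from scipy.spatial.transform import Rotation as R
def f(c): return 192/np.tan(np.radians(float(c["fovy"]))/2)
def ray(c,T,uv,z):
    "points on plane world z, T=world_from_camera"
    uv=np.atleast_2d(uv).astype(float)
    d=np.c_[(uv[:,0]-c["cx"])/f(c),(uv[:,1]-c["cy"])/f(c),np.ones(len(uv))]@T[:3,:3].T
    o=T[:3,3]; return o+d*((z-o[2])/d[:,2])[:,None]
def pc(c,T):
    v,u=np.mgrid[:384,:512]; z=c["range_z"]
    return np.stack([(u-c["cx"])/f(c)*z,(v-c["cy"])/f(c)*z,z],-1)@T[:3,:3].T+T[:3,3]
def wristT(s,c):
    T=np.eye(4);T[:3,:3]=R.from_quat(s["ee_rot"]).as_matrix();T[:3,3]=s["tcp_pos"]
    return T@c["hand_eye"]
def rect(m,minA=10):
    cs,_=cv2.findContours(m.astype(np.uint8),cv2.RETR_EXTERNAL,cv2.CHAIN_APPROX_NONE)
    return [c for c in sorted(cs,key=cv2.contourArea,reverse=True) if cv2.contourArea(c)>=minA]
E
python3 - <<'E'
from h import *
c=dict(np.load("top0.npz")); T=c["world_from_camera"]; im=c["image"]; hsv=cv2.cvtColor(im,cv2.COLOR_BGR2HSV)
P=pc(c,T)
H,S,V=[hsv[...,i].astype(int) for i in range(3)]
def wr(cn,z):
    w=ray(c,T,cn[:,0,:],z)[:,:2]; r=cv2.minAreaRect((w*1000).astype(np.float32)); return np.round(r[0]),np.round(r[1]),round(r[2],1)
m=(H>100)&(H<130)&(S>150); m[:, :200]=0; m[:,300:]=0;m[:130]=0;m[210:]=0
for k in rect(m,100)[:2]: print("bin",wr(k,0.04))
m=(V<70); m[:220]=0; m[245:]=0; m[:,:345]=0; m[:,372:]=0
for k in rect(m)[:2]: print("handle",wr(k,0.034), k[:,0].mean(0))
m=(V>190)&(S<40); m[:190]=0;m[240:]=0;m[:,:310]=0;m[:,365:]=0
m=cv2.morphologyEx(m.astype(np.uint8),cv2.MORPH_CLOSE,np.ones((9,9)))
for k in rect(m,100)[:2]: print("pan",wr(k,0.015),k[:,0].mean(0))
m=(V<110)&(P[...,2]<0.05); m[:165]=0;m[205:]=0;m[:,:160]=0;m[:,207:]=0
for k in rect(m,50)[:2]: print("foot",wr(k,0.018))
q=P[155:205,155:225].reshape(-1,3); q=q[q[:,2]>.19]; print("grip top",q.mean(0),q.min(0),q.max(0))
for n,(u,v) in dict(sd=(250,239),tip=(287,237),vb=(208,237),mk=(140,203)).items(): print(n,ray(c,T,[[u,v]],.015)[0].round(3))
cv2.imwrite("pics/crop.png",np.hstack([cv2.resize(im[140:220,150:250],None,fx=4,fy=4,interpolation=2),cv2.resize(im[180:260,300:400],None,fx=4,fy=4,interpolation=2)]))
E
```

```text
bin (array([621.,  93.]), array([154., 171.]), 9.5)
handle (array([ 435., -283.]), array([68., 14.]), 45.4) [357.81081081 231.83783784]
pan (array([ 494., -224.]), array([70., 96.]), 45.8) [337.54166667 214.01388889]
foot (array([577., 290.]), array([112., 116.]), 6.5)
grip top [0.56148656 0.27318125 0.28358655] [0.24989812 0.04639876 0.19048136] [0.60336859 0.31333446 1.36111986]
sd [0.4   0.06  0.015]
tip [ 0.411 -0.059  0.015]
vb [0.401 0.195 0.015]
mk [0.504 0.426 0.015]
```

View pics/crop.png

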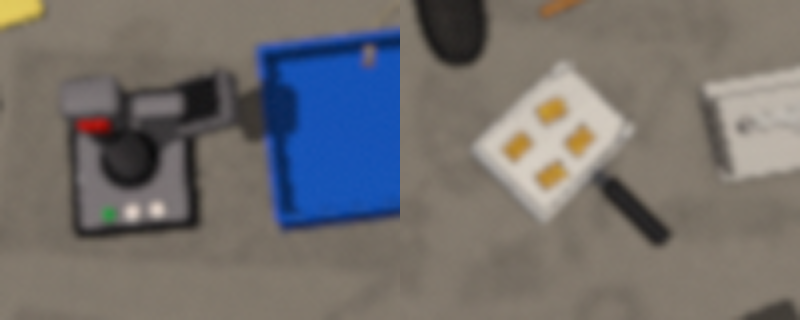

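Crops: left, the foot at (130,180) with the grip and red key at (90,110), arm towards the bin. Right, the pan at (550,140) with four blanks and its handle at (635,210); the lip faces away from the robot, up-right.

The moves keep the tool vertical, so I'll tip the pan by resting it on the bin's rim with the handle loosely caged in the fingers. First I go above the handle.

Request:
{"name": "apply_moves", "arguments": {"series": [[13.9,-10.5,0,-0.18],[27.7,-21,0,-0.36],[27.7,-21,0,-0.36],[27.7,-21,0,-0.36],[27.7,-21,0,-0.36]], "gripper": 60}}

```text
time: 0.6
tcp_pos: [0.3901, -0.3678, 0.2346]
ee_rot: [0.923, 0.386, -0.0, -0.0]
force: [0.5, 0.5, -0.0]
opening: 0.0532
gripper_force: 0.0
```

Request:
{"name": "apply_moves", "arguments": {"series": [[10,-7.6,0,0],[10,-7.6,0,0],[10,-7.6,0,0],[10,-7.6,0,0]]}}

```text
time: 1.0
tcp_pos: [0.4065, -0.241, 0.2347]
ee_rot: [0.921, 0.389, 0.0, -0.001]
force: [-0.5, -0.4, -0.1]
opening: 0.0527
gripper_force: 0.0
```

```bash
cat >> h.py <<'E'
def look(tag):
    from workcell import readout,imaging
    s=readout.state(); c=imaging.camera("wrist"); T=wristT(s,c)
    cv2.imwrite(f"pics/{tag}.png",c["image"]); np.savez(f"{tag}.npz",T=T,**c); return s,c,T
def togo(s,xyz,yaw=None):
    "tool-axis shift in cm to TCP target; roll so that tool x axis has heading yaw (deg, mod 180)"
    M=R.from_quat(s["ee_rot"]).as_matrix(); d=(M.T@(np.array(xyz)-s["tcp_pos"]))*100
    h=np.degrees(np.arctan2(M[1,0],M[0,0])); r=0 if yaw is None else -np.radians((yaw-h+90)%180-90)
    print("heading",h.round(1),"shift cm",d.round(2),"roll",round(float(r),3))
E
python3 - <<'E'
from h import *
s,c,T=look("w1"); print(s["tcp_pos"],T.round(3).tolist(),c["fovy"])
E
```

```text
[ 0.40653718 -0.24102378  0.23470918] [[0.717, -0.67, -0.195, 0.458], [-0.698, -0.688, -0.199, -0.191], [-0.001, 0.279, -0.96, 0.384], [0.0, 0.0, 0.0, 1.0]] 71.3220489564654
```

View pics/w1.png

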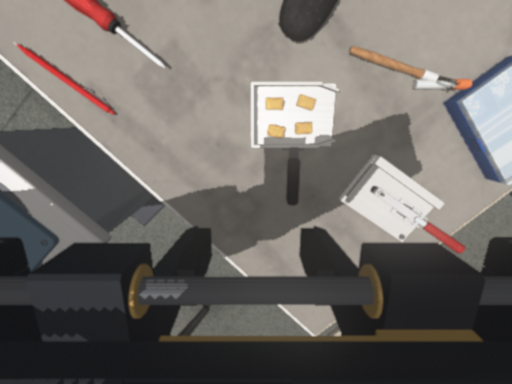

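The pan fills about (250–337, 82–148), lip to the right; the handle runs from (293,150) to (293,204).

```bash
python3 - <<'E'
from h import *
from workcell import readout
d=np.load("w1.npz"); c=dict(d); T=c["T"]; im=c["image"]
g=im.max(2); m=(g<45); m[:148]=0; m[212:]=0; m[:,275:310]&=True; m[:,:275]=0; m[:,310:]=0
k=rect(m,100)[0]; w=ray(c,T,k[:,0],0.034)[:,:2]
r=cv2.minAreaRect((w*1000).astype(np.float32)); print(r)
m=(im.min(2)>165); m[:78]=0;m[150:]=0;m[:,:245]=0;m[:,345:]=0
m=cv2.morphologyEx(m.astype(np.uint8),cv2.MORPH_CLOSE,np.ones((9,9)))
k=rect(m,100)[0]; w=ray(c,T,k[:,0],0.012)[:,:2]; print(cv2.minAreaRect((w*1000).astype(np.float32)))
P=pc(c,T); print("handle depth z",np.median(P[160:200,288:298].reshape(-1,3),0),"floor",np.median(P[110:122,285:295].reshape(-1,3),0))
p=ray(c,T,[[293,158],[293,200]],.034); print(p)
E
```

```text
((422.412353515625, -297.8516845703125), (25.548673629760742, 10.970767974853516), 48.19580078125)
((494.67095947265625, -224.70619201660156), (85.7020492553711, 116.06825256347656), 45.76184844970703)
handle depth z [ 0.43666945 -0.28349846  0.03326367] floor [ 0.49192191 -0.22177181  0.0028333 ]
[[ 0.45650759 -0.26205796  0.034     ]
 [ 0.41788433 -0.30497945  0.034     ]]
```

```bash
python3 - <<'E'
from h import *
from workcell import readout
togo(readout.state(),[.436,-.2845,.030],46)
E
```

```text
heading 45.6 shift cm [-0.82  5.   20.48] roll -0.007
```

Request:
{"name": "apply_moves", "arguments": {"series": [[-0.8,5,4,-0.007],[-0.8,5,9,-0.007],[-0.8,5,14,-0.007],[-0.8,5,18,-0.007],[-0.8,5,18,-0.007]], "gripper": 40}}

```text
time: 1.55
tcp_pos: [0.4304, -0.2849, 0.0485]
ee_rot: [0.922, 0.388, -0.004, -0.005]
force: [-0.3, 0.1, -0.3]
opening: 0.0353
gripper_force: 0.0
```

Request:
{"name": "apply_moves", "arguments": {"series": [[0,0,1.2,0],[0,0,2.4,0],[0,0,2.4,0]]}}

```text
time: 1.85
tcp_pos: [0.4363, -0.2867, 0.0315]
ee_rot: [0.921, 0.389, 0.0, 0.001]
force: [-1.1, 0.2, -0.1]
opening: 0.0354
gripper_force: 0.0
```

Request:
{"name": "apply_moves", "arguments": {"series": [[0,0,0,0],[0,0,0,0],[0,0,0,0],[0,0,0,0]], "gripper": 0, "squeeze": 50}}

```text
time: 2.25
tcp_pos: [0.4362, -0.2863, 0.0314]
ee_rot: [0.921, 0.389, 0.0, 0.0]
force: [-0.2, 0.3, 0.2]
opening: 0.0055
gripper_force: 0.0
```

Request:
{"name": "apply_moves", "arguments": {"series": [[0,0,-1,0],[0,0,-3,0],[0,0,-6,0],[0,0,-9,0],[0,0,-12,0]]}}

```text
time: 2.75
tcp_pos: [0.4358, -0.286, 0.1527]
ee_rot: [0.921, 0.389, 0.0, 0.0]
force: [0.2, -0.2, -0.3]
opening: 0.0006
gripper_force: 0.0
```

```bash
python3 - <<'E'
from h import *
s,c,T=look("w2"); print(s["tcp_pos"],s["opening"],s["force"])
P=pc(c,T); R_=R.from_quat(s["ee_rot"]).as_matrix()
# pan floor plane: points in tool frame
q=(P.reshape(-1,3)-s["tcp_pos"])@R_
im=c["image"].reshape(-1,3); m=(q[:,0]>.04)&(q[:,0]<.13)&(abs(q[:,1])<.06)&(q[:,2]<.07)&(im.min(1)>140)
x=q[m]; print(m.sum(),x.min(0),x.max(0)); x=x[x[:,2]>np.percentile(x[:,2],50)-.0]
print(np.linalg.lstsq(np.c_[x[:,:2],np.ones(len(x))],x[:,2],rcond=None)[0])
togo(s,s["tcp_pos"])
E
```

```text
[ 0.43580587 -0.28597355  0.1527179 ] 0.0006149693663318746 [ 0.1690577  -0.19020067 -0.26177516]
254 [ 0.07192733  0.00125177 -0.14952285] [ 0.07192733  0.00125177 -0.14952285]
[0. 0. 0.]
heading 45.8 shift cm [0. 0. 0.] roll 0.0
```

View pics/w2.png

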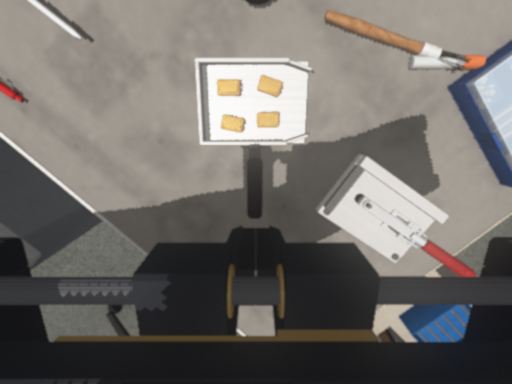

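The fingers are shut and empty; the pan still lies at (253,100), its handle at (255,150–217) in line with the fingers. I'll check where it is now, and where the fingertips should show.

```bash
python3 - <<'E'
from h import *
c=dict(np.load("w2.npz")); T=c["T"]; P=pc(c,T); print(c["hand_eye"].round(3).tolist())
for n,(u,v) in dict(h0=(255,150),hm=(255,185),h1=(255,216)).items(): print(n,ray(c,T,[[u,v]],.034)[0].round(4),P[v,u].round(4))
H=np.linalg.inv(c["hand_eye"])
for z in (0,.006,.025):
    p=H@[0,0,z,1]; print(z,p[:3].round(3),(c["cx"]+f(c)*p[0]/p[2],c["cy"]+f(c)*p[1]/p[2]))
m=(c["image"].min(2)>165); m[:50]=0;m[150:]=0;m[:,:190]=0;m[:,315:]=0
m=cv2.morphologyEx(m.astype(np.uint8),cv2.MORPH_CLOSE,np.ones((9,9)))
k=rect(m,100)[0]; w=ray(c,T,k[:,0],0.012)[:,:2]; print(cv2.minAreaRect((w*1000).astype(np.float32)))
from workcell import imaging
t=imaging.camera("top"); cv2.imwrite("pics/t1.png",cv2.resize(t["image"][170:300,290:420],None,fx=4,fy=4))
E
```

```text
[[0.0, -0.96, -0.279, 0.072], [1.0, 0.0, 0.0, 0.001], [-0.0, -0.279, 0.96, -0.15], [0.0, 0.0, 0.0, 1.0]]
h0 [ 0.4643 -0.2581  0.034 ] [ 0.4635 -0.259   0.0238]
hm [ 0.4393 -0.2839  0.034 ] [ 0.4392 -0.2839  0.0337]
h1 [ 0.4154 -0.3084  0.034 ] [ 0.4153 -0.3086  0.0334]
0 [-0.001  0.027  0.164] (np.float64(253.18541534116153), np.float64(238.93294404300462))
0.006 [-0.001  0.026  0.169] (np.float64(253.25663034447442), np.float64(234.76843448805812))
0.025 [-0.001  0.02   0.188] (np.float64(253.45329937201683), np.float64(223.26762698596326))
((494.3034973144531, -223.86614990234375), (85.49658203125, 116.19190979003906), 45.805294036865234)
```

View pics/t1.png

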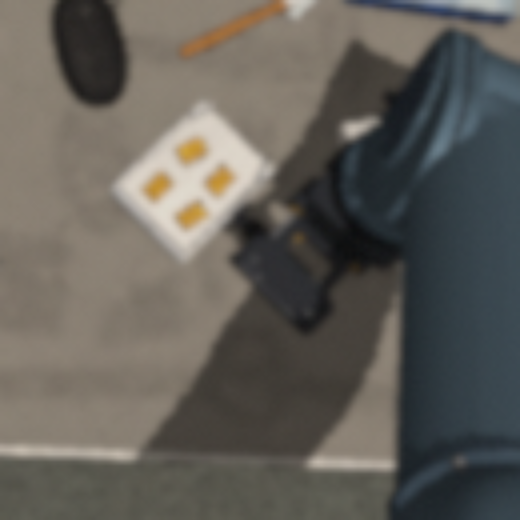

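The pan has not moved. The crop shows the gripper at about (280,270), just behind the handle, with a finger near (245,222). I'll compare the gripper's true place with the readings.

```bash
python3 - <<'E'
from h import *
from workcell import imaging,readout
s=readout.state(); print(s["tcp_pos"],s["joints"].round(3),s["opening"])
M=R.from_quat(s["ee_rot"]).as_matrix()
for n in ("top","side"):
    c=imaging.camera(n);T=c["world_from_camera"];I=np.linalg.inv(T)
    for z in (-.045,.025):
        p=I@np.r_[s["tcp_pos"]+M@[0,0,z],1]; print(n,z,p[:3].round(3),c["cx"]+f(c)*p[0]/p[2],c["cy"]+f(c)*p[1]/p[2])
    for z in (.034,):
        p=I@[.4365,-.2835,z,1]; print(n,"handle",c["cx"]+f(c)*p[0]/p[2],c["cy"]+f(c)*p[1]/p[2])
    if n=="side":
        u,v=int(c["cx"]+f(c)*p[0]/p[2]),int(c["cy"]+f(c)*p[1]/p[2]); cv2.imwrite("pics/s1.png",cv2.resize(c["image"][v-80:v+30,u-60:u+60],None,fx=5,fy=5)); print(u-60,v-80)
E
```

```text
[ 0.43827349 -0.28741643  0.15519767] [ 0.656  0.437 -0.202  1.934  0.122  0.774 -0.387] 0.00035568284168458294
top -0.045 [0.339 0.097 1.171] 373.73037782833757 222.91968362206453
top 0.025 [0.339 0.113 1.239] 367.14318429124364 226.29804000416578
top handle 357.83074342452653 231.11742088498883
side -0.045 [ 0.23  -0.22   1.335] 316.43063905492056 129.79481438263159
side 0.025 [ 0.231 -0.166  1.379] 314.6435481965933 146.03590545827586
side handle 312.5737558479875 167.4698232581959
252 87
```

View pics/s1.png

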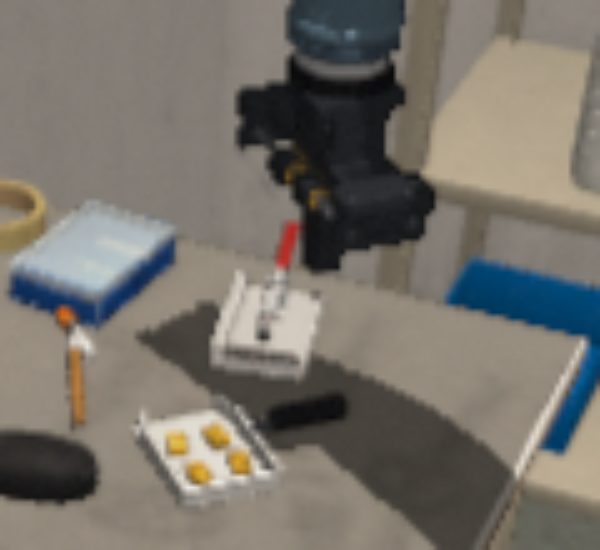

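Side view: the fingertip shows at (320,268) in the crop but should be at (313,295) by the readings, so the tips are about 20 mm higher than I took them to be. That would let them close just above the handle. A depth check on the fingers:

```bash
python3 - <<'E'
from h import *
c=dict(np.load("w2.npz")); q=pc(c,c["hand_eye"]) 
for v in range(218,290,6): print(v,[q[v,u].round(3).tolist() for u in (245,265)], c["range_z"][v,245].round(3))
from workcell import imaging,readout
s=readout.state(); t=imaging.camera("side"); P=pc(t,t["world_from_camera"]); M=R.from_quat(s["ee_rot"]).as_matrix()
for v in range(87+40,87+58,2): print(v,[((P[v,u]-s["tcp_pos"])@M).round(3).tolist() for u in (315,318)],P[v,316].round(3))
E
```

```text
218 [[-0.046, -0.011, 0.153], [-0.046, 0.013, 0.153]] 0.323
224 [[-0.054, -0.011, 0.153], [-0.054, 0.013, 0.153]] 0.326
230 [[0.009, -0.005, -0.008], [0.009, 0.007, -0.007]] 0.153
236 [[0.008, -0.004, -0.014], [0.009, 0.007, -0.015]] 0.148
242 [[0.009, -0.004, -0.022], [0.01, 0.006, -0.024]] 0.14
248 [[0.009, -0.004, -0.029], [0.009, 0.006, -0.028]] 0.133
254 [[0.009, -0.004, -0.035], [0.009, 0.006, -0.035]] 0.128
260 [[0.009, -0.003, -0.041], [0.009, 0.006, -0.041]] 0.122
266 [[0.009, -0.003, -0.045], [0.009, 0.006, -0.045]] 0.118
272 [[0.008, -0.003, -0.049], [0.008, 0.005, -0.048]] 0.115
278 [[0.027, -0.002, -0.082], [0.027, 0.004, -0.082]] 0.078
284 [[0.026, -0.002, -0.084], [0.026, 0.004, -0.083]] 0.076
127 [[0.028, -0.036, -0.085], [0.036, -0.072, -0.106]] [ 0.425 -0.238  0.239]
129 [[0.01, -0.004, -0.057], [0.026, -0.055, -0.087]] [ 0.424 -0.237  0.232]
131 [[0.012, -0.008, -0.051], [0.028, -0.061, -0.082]] [ 0.431 -0.263  0.209]
133 [[0.01, -0.008, -0.042], [0.001, -0.012, -0.043]] [ 0.431 -0.263  0.201]
135 [[0.011, -0.011, -0.036], [0.036, -0.079, -0.078]] [ 0.432 -0.27   0.189]
137 [[0.011, -0.011, -0.028], [-0.001, -0.013, -0.026]] [ 0.432 -0.271  0.18 ]
139 [[0.01, -0.012, -0.019], [-0.0, -0.015, -0.019]] [ 0.432 -0.273  0.17 ]
141 [[0.008, -0.01, -0.009], [-0.007, -0.005, -0.003]] [ 0.431 -0.275  0.161]
143 [[-0.11, 0.208, 0.149], [-0.122, 0.204, 0.15]] [ 0.504 -0.51   0.003]
```

Both cameras put the fingertips about 4 mm behind the reported TCP, not 25 mm ahead. The grasp point is therefore at tool z of about −22 mm. To grip the handle at its middle I need a reported TCP z of about 0.003, so I open and redo it.

Request:
{"name": "apply_moves", "arguments": {"series": [[0,0,0,0],[0,0,0,0],[0,0,4,0],[0,0,8,0],[0,0,11,0]], "gripper": 40}}

```text
time: 3.5
tcp_pos: [0.4348, -0.2854, 0.0383]
ee_rot: [0.921, 0.389, -0.001, -0.001]
force: [0.3, 0.3, -0.0]
opening: 0.0352
gripper_force: 0.0
```

```bash
python3 - <<'E'
from h import *
from workcell import readout
s=readout.state();print(s["tcp_pos"],s["opening"]);togo(s,[.436,-.2845,.004],45.8)
E
```

```text
[ 0.43477281 -0.28539293  0.03828471] 0.03522625803290506
heading 45.8 shift cm [0.15 0.03 3.43] roll -0.0
```

Request:
{"name": "apply_moves", "arguments": {"series": [[0.1,0,1.5,0],[0.1,0,2.5,0],[0.1,0,3.3,0],[0.1,0,3.3,0],[0.1,0,3.3,0]]}}

```text
time: 4.0
tcp_pos: [0.4372, -0.2857, 0.0086]
ee_rot: [0.921, 0.389, 0.0, 0.001]
force: [-0.3, -0.4, 0.2]
opening: 0.0354
gripper_force: 0.0
```

Request:
{"name": "apply_moves", "arguments": {"series": [[0,0,0,0],[0,0,0,0],[0,0,0,0],[0,0,0,0]], "gripper": 0, "squeeze": 50}}

```text
time: 4.4
tcp_pos: [0.4367, -0.2855, 0.0082]
ee_rot: [0.921, 0.389, 0.0, 0.0]
force: [-0.9, 0.1, 3.2]
opening: 0.0155
gripper_force: 50.0
```

Gripped: opening 15.5 mm, 50 N. Lift gently and check that the pan is level.

Request:
{"name": "apply_moves", "arguments": {"series": [[0,0,-0.7,0],[0,0,-2,0],[0,0,-4,0],[0,0,-7,0],[0,0,-10,0]], "squeeze": 60}}

```text
time: 4.9
tcp_pos: [0.4361, -0.2851, 0.1094]
ee_rot: [0.921, 0.389, -0.0, -0.0]
force: [0.4, -0.8, -2.4]
opening: 0.0154
gripper_force: 60.0
```

Request:
{"name": "apply_moves", "arguments": {"series": [[0,0,-2,0],[0,0,-3,0],[0,0,-3,0]]}}

```text
time: 5.2
tcp_pos: [0.4372, -0.2858, 0.1393]
ee_rot: [0.921, 0.389, 0.001, 0.001]
force: [-1.1, -0.3, -3.2]
opening: 0.0154
gripper_force: 60.0
```

```bash
cat >> h.py <<'E'
def panplane(c):
    "fit of the pan floor in tool frame: z=a x+b y+c, and outline"
    q=pc(c,c["hand_eye"]).reshape(-1,3); im=c["image"].reshape(-1,3)
    m=(q[:,0]>.04)&(q[:,0]<.16)&(abs(q[:,1])<.075)&(q[:,2]<.05)&(q[:,2]>-.03)&(im.min(1)>150)&(c["range_z"].reshape(-1)>0)
    x=q[m]; k=np.ones(len(x),bool)
    for _ in range(8):
        a=np.linalg.lstsq(np.c_[x[k][:,:2],np.ones(k.sum())],x[k][:,2],rcond=None)[0]; r=x[:,2]-np.c_[x[:,:2],np.ones(len(x))]@a; k=(r>-.003)
    print("pan plane",a.round(3),"deg",np.degrees(np.arctan(a[:2])).round(1),m.sum(),"x",np.percentile(x[:,0],[1,99]).round(3),"y",np.percentile(x[:,1],[1,99]).round(3))
E
python3 - <<'E'
from h import *
s,c,T=look("w3"); print(s["tcp_pos"],s["opening"],s["force"]); panplane(c)
E
```

```text
[ 0.43720393 -0.28582044  0.13927991] 0.01540580700397451 [-1.14429981 -0.2923669  -3.16053681]
pan plane [0.007 0.    0.006] deg [0.4 0. ] 24849 x [0.044 0.122] y [-0.056  0.054]
```

Request:
{"name": "apply_moves", "arguments": {"series": [[0.9,-0.3,0,-0.03],[2.9,-0.9,0,-0.1],[5.4,-1.6,0,-0.18],[8,-2.4,0,-0.27],[10.6,-3.1,0,-0.35]]}}

```text
time: 5.75
tcp_pos: [0.4888, -0.1843, 0.1369]
ee_rot: [0.837, 0.547, -0.0, -0.001]
force: [-0.2, 0.1, -1.8]
opening: 0.0152
gripper_force: 60.0
```

```bash
python3 - <<'E'
from h import *
from workcell import readout
s=readout.state();print(s["tcp_pos"]);togo(s,[.576,-.021,.14],99.5)
E
```

```text
[ 0.48882183 -0.1843178   0.13694422]
heading 66.3 shift cm [18.46  1.43 -0.29] roll -0.579
```

Request:
{"name": "apply_moves", "arguments": {"series": [[2.5,0.2,0,-0.08],[5.5,0.4,0,-0.17],[8.5,0.6,0,-0.27],[11.5,0.8,0,-0.37],[14,1,0,-0.46]]}}

```text
time: 6.25
tcp_pos: [0.5551, -0.0597, 0.137]
ee_rot: [0.69, 0.724, 0.0, -0.001]
force: [0.4, -0.7, -1.4]
opening: 0.0155
gripper_force: 60.0
```

Request:
{"name": "apply_moves", "arguments": {"series": [[2,-0.5,-1,-0.06],[2.8,-0.8,-2,-0.1],[2.8,-0.8,-2,-0.119],[2.8,-0.8,-2,-0.119],[2.8,-0.8,-2,-0.119]]}}

```text
time: 6.75
tcp_pos: [0.5454, -0.0382, 0.1577]
ee_rot: [0.65, 0.76, -0.001, 0.0]
force: [-0.3, -0.3, -2.9]
opening: 0.0158
gripper_force: 60.0
```

```bash
python3 - <<'E'
from h import *
s,c,T=look("w4"); print(s["tcp_pos"]); panplane(c)
P=pc(c,T); hsv=cv2.cvtColor(c["image"],cv2.COLOR_BGR2HSV)
b=(hsv[...,0]>100)&(hsv[...,0]<130)&(hsv[...,1]>150)
for z0 in (.034,):
    m=b&(P[...,2]>z0)&(P[...,2]<.05); w=P[m][:,:2]; print(m.sum(),cv2.minAreaRect((w*1000).astype(np.float32)),np.median(P[m][:,2]))
t=np.load("top0.npz")
togo(s,[.576,-.021,.14],99.5)
E
```

```text
[ 0.54535814 -0.03815013  0.15766018]
pan plane [0.007 0.001 0.006] deg [0.4 0. ] 23351 x [0.043 0.12 ] y [-0.056  0.054]
1790 ((693.2141723632812, 74.84773254394531), (147.4430694580078, 63.87134552001953), 70.80633544921875) 0.04367934394378792
heading 98.8 shift cm [1.23 3.29 1.76] roll -0.011
```

View pics/w4.png

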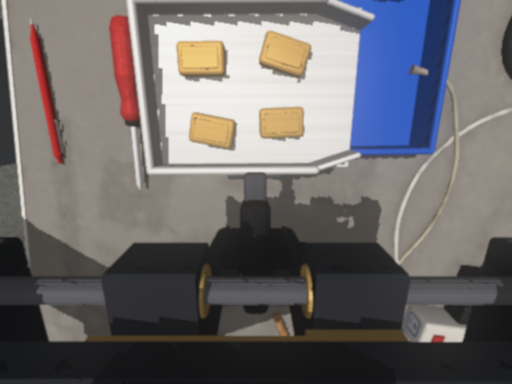

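The four blanks are still in the pan. The bin shows to the right, its far −y corner at about (437,152) and its +x edge running up to (460,0).

```bash
python3 - <<'E'
from h import *
c=dict(np.load("w4.npz"));T=c["T"]; hsv=cv2.cvtColor(c["image"],cv2.COLOR_BGR2HSV)
b=((hsv[...,0]>100)&(hsv[...,0]<130)&(hsv[...,1]>130)).astype(np.uint8); b[:,:340]=0
def line(uv):
    w=ray(c,T,uv,.042)[:,:2]; vx,vy,x,y=cv2.fitLine(w.astype(np.float32),cv2.DIST_HUBER,0,.01,.01).ravel(); return np.array([x,y]),np.array([vx,vy])
right=[(np.nonzero(b[v])[0].max()+.5,v) for v in range(5,140,3)]
bot=[(u,np.nonzero(b[:,u])[0].max()+.5) for u in range(372,428,3)]
(p1,d1),(p2,d2)=line(right),line(bot)
a1=np.degrees(np.arctan2(d1[1],d1[0]))%180;a2=np.degrees(np.arctan2(d2[1],d2[0]))%180
A=np.c_[d1,-d2]; t=np.linalg.solve(A,p2-p1); k=p1+t[0]*d1
yaw=np.radians(((a1-90)+ (a2 if a2<90 else a2-180)*0)); print(a1,a2,"corner",k)
u=np.array([np.cos(yaw),np.sin(yaw)]);v=np.array([-u[1],u[0]])
ctr=k-.075*u+.085*v; print("centre",ctr,"yaw",np.degrees(yaw))
from workcell import readout
s=readout.state(); M=R.from_quat(s["ee_rot"]).as_matrix()
h=ctr+(-.071+.008)*u-.105*v; print("handle target",h); togo(s,[*h,.12],np.degrees(yaw)+90)
E
```

```text
99.91263 10.319198 corner [0.71453416 0.02476075]
centre [0.6260214  0.09558085] yaw 9.912627
handle target [ 0.5820372  -0.01869686]
heading 98.8 shift cm [1.35 3.92 3.75] roll -0.019
```

Request:
{"name": "apply_moves", "arguments": {"series": [[0.4,1.2,0.5,-0.01],[0.9,2.5,2,-0.02],[1.3,3.5,4,-0.02],[1.4,3.7,6,-0.02],[1.4,3.7,7.5,-0.02]]}}

```text
time: 7.3
tcp_pos: [0.5805, -0.0164, 0.0809]
ee_rot: [0.642, 0.767, -0.0, -0.0]
force: [-0.5, -0.4, -2.7]
opening: 0.0151
gripper_force: 60.0
```

Request:
{"name": "apply_moves", "arguments": {"series": [[0,0,1,0],[0,0,1.7,0],[0,0,1.9,0],[0,0,1.9,0],[0,0,1.9,0]]}}

```text
time: 7.8
tcp_pos: [0.5806, -0.0169, 0.0645]
ee_rot: [0.642, 0.767, 0.0, 0.0]
force: [0.2, 0.7, -2.7]
opening: 0.0154
gripper_force: 60.0
```

```bash
python3 - <<'E'
from h import *
from workcell import readout
s=readout.state();print(s["tcp_pos"],s["force"]);togo(s,[.580,-.019,.051],99.9)
E
```

```text
[ 0.58058772 -0.01693436  0.06449267] [ 0.20860905  0.71566346 -2.74835479]
heading 100.1 shift cm [-0.19 -0.1   1.35] roll 0.004
```

Request:
{"name": "apply_moves", "arguments": {"series": [[0,0,0.5,0],[0,0,0.9,0],[0,0,0.9,0],[0,0,0.9,0]]}}

```text
time: 8.2
tcp_pos: [0.58, -0.0168, 0.0547]
ee_rot: [0.642, 0.767, -0.0, -0.0]
force: [0.1, -0.1, -2.3]
opening: 0.0154
gripper_force: 60.0
```

Request:
{"name": "apply_moves", "arguments": {"series": [[0,0,0.3,0],[0,0,0.3,0],[0,0,0.3,0]]}}

```text
time: 8.5
tcp_pos: [0.58, -0.0168, 0.0517]
ee_rot: [0.642, 0.767, -0.0, -0.0]
force: [-0.1, 0.4, -3.0]
opening: 0.0154
gripper_force: 60.0
```

Request:
{"name": "apply_moves", "arguments": {"series": [[0,0,0.2,0],[0,0,0.2,0],[0,0,0.2,0]]}}

```text
time: 8.8
tcp_pos: [0.5805, -0.0169, 0.0502]
ee_rot: [0.642, 0.767, 0.0, 0.0]
force: [-0.8, -0.8, 2.7]
opening: 0.0154
gripper_force: 60.0
```

```bash
python3 - <<'E'
from h import *
s,c,T=look("w5"); print(s["tcp_pos"],s["force"]); panplane(c)
P=pc(c,T); M=R.from_quat(s["ee_rot"]).as_matrix(); hsv=cv2.cvtColor(c["image"],cv2.COLOR_BGR2HSV)
b=(hsv[...,0]>100)&(hsv[...,0]<130)&(hsv[...,1]>130)&(P[...,2]>.036)&(P[...,2]<.05)
q=(P[b]-s["tcp_pos"])@M
print(len(q),"rim tool-y hist",np.histogram(q[:,1],bins=np.arange(-.08,.16,.01)))
E
```

```text
[ 0.58046376 -0.01688461  0.05022151] [-0.82013442 -0.76783379  2.72292189]
pan plane [-0.001  0.002  0.006] deg [-0.1  0.1] 23402 x [0.043 0.12 ] y [-0.056  0.054]
5254 rim tool-y hist (array([   0,    0,    0,    0,    0,    0,   95,  147,   17,  163,  165,
        164,  169,  161,  162,  159,  168,  169,  161,  165,  159, 3030,
          0]), array([-8.00000000e-02, -7.00000000e-02, -6.00000000e-02, -5.00000000e-02,
       -4.00000000e-02, -3.00000000e-02, -2.00000000e-02, -1.00000000e-02,
       -4.16333634e-17,  1.00000000e-02,  2.00000000e-02,  3.00000000e-02,
        4.00000000e-02,  5.00000000e-02,  6.00000000e-02,  7.00000000e-02,
        8.00000000e-02,  9.00000000e-02,  1.00000000e-01,  1.10000000e-01,
        1.20000000e-01,  1.30000000e-01,  1.40000000e-01,  1.50000000e-01]))
```

```bash
python3 - <<'E'
from h import *
c=dict(np.load("w5.npz")); q=pc(c,c["hand_eye"]); hsv=cv2.cvtColor(c["image"],cv2.COLOR_BGR2HSV)
b=(hsv[...,0]>100)&(hsv[...,0]<130)&(hsv[...,1]>130)&(c["range_z"]>0)
q=q[b]; print(np.percentile(q[:,2],[5,50,95]))
k=q[(abs(q[:,2]-.008)<.004)]; print("y",np.percentile(k[:,1],[0,1,2,99,99.9]).round(4))
for y0 in (-.02,-.012,0.02,.06): 
    e=k[abs(k[:,1]-y0)<.005]; print(y0,len(e), e.min(0).round(4) if len(e) else'',e.max(0).round(4) if len(e) else '')
E
```

```text
[0.00580329 0.04578605 0.04750051]
y [-0.0123 -0.0112 -0.0102  0.1376  0.1385]
-0.02 0  
-0.012 239 [ 0.0192 -0.0123  0.0041] [ 0.0636 -0.0073  0.0085]
0.02 154 [0.0186 0.0151 0.004 ] [0.0243 0.025  0.0087]
0.06 148 [0.0186 0.055  0.0041] [0.024  0.065  0.0089]
```

The rim's inner edge is 8.3 mm behind the handle axis and the fingers clear the side wall by about 10 mm. I open slightly so the pan can roll over the rim inside the finger cage.

Request:
{"name": "apply_moves", "arguments": {"series": [[0,0,0,0],[0,0,0,0],[0,0,0,0],[0,0,0,0]], "gripper": 31, "squeeze": 10}}

```text
time: 9.25
tcp_pos: [0.58, -0.0167, 0.0497]
ee_rot: [0.642, 0.767, 0.0, -0.0]
force: [0.1, 0.3, -0.7]
opening: 0.0272
gripper_force: 0.1
```

```bash
cat >> h.py <<'E'
def blanks(c,T):
    hsv=cv2.cvtColor(c["image"],cv2.COLOR_BGR2HSV); P=pc(c,T)
    m=(hsv[...,0]>12)&(hsv[...,0]<30)&(hsv[...,1]>110)&(hsv[...,2]>90); m[230:]=0
    for k in rect(m,60)[:6]:
        z=np.zeros(m.shape,np.uint8); cv2.drawContours(z,[k],-1,1,-1); p=P[(z>0)&(c["range_z"]>0)]
        print("blank",k[:,0].mean(0).round(),cv2.contourArea(k),np.median(p,0).round(3))
E
python3 - <<'E'
from h import *
s,c,T=look("w6"); print(s["tcp_pos"],s["force"],s["opening"]); panplane(c); blanks(c,T)
E
```

```text
[ 0.58000789 -0.01670483  0.04968313] [ 0.14618661  0.26879992 -0.67987008] 0.027216310299686634
pan plane [0.    0.183 0.006] deg [ 0.  10.4] 22339 x [0.042 0.121] y [-0.052  0.054]
blank [200.  56.] 1456.0 [0.537 0.076 0.058]
blank [284.  55.] 1216.0 [0.577 0.085 0.05 ]
blank [211. 131.] 1105.0 [0.547 0.042 0.057]
blank [280. 123.] 983.5 [0.582 0.052 0.05 ]
```

Request:
{"name": "apply_moves", "arguments": {"series": [[0,0.3,0.2,0],[0,0.6,0.4,0],[0,0.9,0.5,0],[0,1.2,0.6,0],[0,1.2,0.6,0]]}}

```text
time: 9.8
tcp_pos: [0.5923, -0.0146, 0.0436]
ee_rot: [0.642, 0.767, 0.0, -0.0]
force: [-0.1, 0.5, -0.1]
opening: 0.0271
gripper_force: 0.0
```

```bash
python3 - <<'E'
from h import *
s,c,T=look("w7"); print(s["tcp_pos"],s["force"],s["opening"]); panplane(c); blanks(c,T)
E
```

```text
[ 0.59227876 -0.01457714  0.04360733] [-0.06249053  0.53625555 -0.08977285] 0.02713216290145861
pan plane [-0.012  0.713  0.013] deg [-0.7 35.5] 19149 x [0.043 0.121] y [-0.056  0.034]
blank [318. 126.] 1337.0 [0.622 0.057 0.015]
blank [339.  71.] 811.5 [0.627 0.091 0.013]
blank [302.  66.] 792.5 [0.602 0.088 0.023]
```

Tipped to 35.5° and the blanks are sliding. Wait, then look.

Request:
{"name": "apply_moves", "arguments": {"series": [[0,0,0,0],[0,0,0,0],[0,0,0,0],[0,0,0,0]]}}

```text
time: 10.25
tcp_pos: [0.5918, -0.0148, 0.0438]
ee_rot: [0.642, 0.767, -0.0, 0.0]
force: [-0.0, -0.3, -0.2]
opening: 0.0277
gripper_force: 0.0
```

```bash
python3 - <<'E'
from h import *
s,c,T=look("w8"); print(s["tcp_pos"],s["force"],s["opening"]); panplane(c); blanks(c,T)
q=pc(c,c["hand_eye"]); m=(c["image"].min(2)>150)&(q[...,0]>.05)&(q[...,0]<.12)&(q[...,2]<.06); print("lip tool y",np.percentile(q[m][:,1],99))
M=R.from_quat(s["ee_rot"]).as_matrix(); print("tool y axis",M[:,1])
E
```

```text
[ 0.59183989 -0.01481088  0.04384042] [-0.03037297 -0.27832499 -0.21291281] 0.027704730466440255
pan plane [-0.008  0.704  0.013] deg [-0.5 35.1] 20151 x [0.043 0.121] y [-0.055  0.035]
blank [324.  69.] 802.0 [0.616 0.09  0.017]
blank [362.  72.] 794.0 [0.641 0.093 0.013]
blank [353. 122.] 675.0 [0.643 0.063 0.013]
blank [312. 129.] 635.5 [0.617 0.054 0.019]
lip tool y 0.17387624101370594
tool y axis [ 9.84382389e-01  1.76043490e-01 -4.73296328e-05]
```

View pics/w8.png

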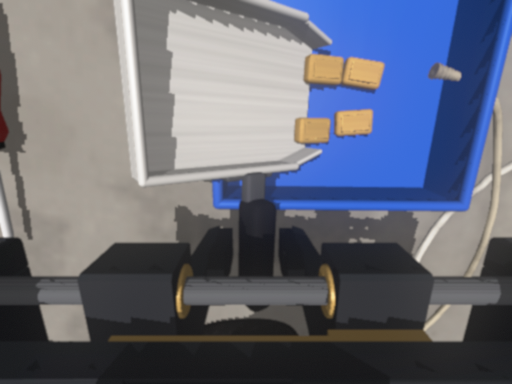

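The front pair lies on the bin floor at (363,73) and (354,122). The rear pair at (324,69) and (313,130) is almost off, with only the rear edges still on the lip (column about 308). A short brisk pull outward should free them.

Request:
{"name": "apply_moves", "arguments": {"series": [[0,-1.3,0,0],[0,-1.3,0,0],[0,-1.3,0,0]]}}

```text
time: 10.6
tcp_pos: [0.5797, -0.0168, 0.0441]
ee_rot: [0.642, 0.767, 0.0, 0.0]
force: [0.8, -0.8, 0.2]
opening: 0.027
gripper_force: 2.5
```

```bash
cat >> h.py <<'E'
def lip(c):
    "lip edge near blanks: largest tool y of white pan pixels over bin"
    q=pc(c,c["hand_eye"]); g=c["image"].min(2); T=c["image"]
    m=(g>140)&(q[...,0]>.065)&(q[...,0]<.1)&(q[...,1]<.12)&(q[...,1]>-.05)&(q[...,2]<.06)
    print("lip y",np.percentile(q[m][:,1],[50,98,99.5]).round(4), "cols",np.nonzero(m)[1].max())
E
python3 - <<'E'
from h import *
s,c,T=look("w9"); print(s["tcp_pos"],s["opening"]); panplane(c); blanks(c,T); lip(c)
c8=dict(np.load("w8.npz")); lip(c8)
E
```

```text
[ 0.57966207 -0.01675108  0.04414254] 0.027045456139598394
pan plane [ 0.021 -0.109  0.035] deg [ 1.2 -6.2] 18465 x [0.042 0.12 ] y [-0.073  0.051]
blank [350.  81.] 790.5 [0.621 0.084 0.018]
blank [389.  76.] 789.0 [0.646 0.092 0.013]
blank [372. 122.] 687.0 [0.643 0.063 0.013]
blank [333. 132.] 613.0 [0.618 0.052 0.019]
lip y [-0.001   0.0467  0.05  ] cols 500
lip y [-0.014   0.0337  0.1148] cols 511
```

```bash
cat >> h.py <<'E'
def profile(c,T,x0=.08,step=.008):
    "world z and colour along tool y at tool x = x0, in the pan region"
    q=pc(c,c["hand_eye"]); P=pc(c,T); im=c["image"]
    for y in np.arange(-.08,.10,step):
        m=(abs(q[...,0]-x0)<.003)&(abs(q[...,1]-y)<.003)&(c["range_z"]>0)
        if m.sum(): print(round(y,3),"z",np.percentile(P[m][:,2],[10,50,90]).round(3),"bgr",np.median(im[m],0).astype(int))
def tops(c,T):
    hsv=cv2.cvtColor(c["image"],cv2.COLOR_BGR2HSV); P=pc(c,T)
    m=(hsv[...,0]>12)&(hsv[...,0]<30)&(hsv[...,1]>110)&(hsv[...,2]>90); m[230:]=0
    for k in rect(m,60)[:6]:
        z=np.zeros(m.shape,np.uint8); cv2.drawContours(z,[k],-1,1,-1); p=P[(z>0)&(c["range_z"]>0)]; o=p.mean(0)
        a=np.linalg.lstsq(np.c_[p[:,:2]-o[:2],np.ones(len(p))],p[:,2],rcond=None)[0]
        print("blank",o.round(3),"slope deg",np.degrees(np.arctan(a[:2])).round(1),"z",np.percentile(p[:,2],[3,97]).round(3),"x",np.percentile(p[:,0],[3,97]).round(3))
E
python3 - <<'E'
from h import *
c=dict(np.load("w9.npz")); tops(c,c["T"]); profile(c,c["T"],.08); profile(c,c["T"],.105,.02)
E
```

```text
blank [0.621 0.084 0.018] slope deg [-15.1  -0.1] z [0.013 0.021] x [0.611 0.632]
blank [0.646 0.092 0.013] slope deg [1.4 0. ] z [0.011 0.015] x [0.636 0.656]
blank [0.643 0.063 0.013] slope deg [ 1.7 -1.6] z [0.012 0.015] x [0.633 0.653]
blank [0.618 0.052 0.019] slope deg [-17.8  -6.7] z [0.014 0.022] x [0.609 0.629]
-0.08 z [-0.001 -0.001  0.   ] bgr [153 162 170]
-0.072 z [-0.001 -0.001  0.   ] bgr [152 162 169]
-0.064 z [0. 0. 0.] bgr [172 178 184]
-0.04 z [0.073 0.075 0.077] bgr [199 204 208]
-0.032 z [0.066 0.082 0.087] bgr [206 212 216]
-0.024 z [0.061 0.063 0.065] bgr [125 128 130]
-0.016 z [0.054 0.057 0.059] bgr [195 200 204]
-0.008 z [0.049 0.051 0.053] bgr [195 199 204]
-0.0 z [0.043 0.045 0.047] bgr [194 199 203]
0.008 z [0.037 0.039 0.041] bgr [195 199 203]
0.016 z [0.032 0.033 0.035] bgr [194 199 203]
0.024 z [0.026 0.028 0.029] bgr [194 198 202]
0.032 z [0.02  0.021 0.024] bgr [193 197 202]
0.04 z [0.014 0.016 0.018] bgr [193 196 201]
0.048 z [0.008 0.01  0.012] bgr [188 192 196]
0.056 z [0.003 0.004 0.005] bgr [220 118  82]
0.064 z [0.003 0.004 0.011] bgr [168 100  79]
0.072 z [0.003 0.004 0.005] bgr [220 115  77]
0.08 z [0.003 0.004 0.004] bgr [219 113  75]
0.088 z [0.003 0.004 0.005] bgr [219 112  72]
0.096 z [0.003 0.004 0.004] bgr [219 112  70]
-0.08 z [-0.001 -0.     0.   ] bgr [148 157 164]
-0.06 z [-0.001 -0.     0.   ] bgr [148 155 161]
-0.02 z [0.062 0.065 0.087] bgr [124 126 129]
0.0 z [0.047 0.049 0.051] bgr [191 195 199]
0.02 z [0.033 0.034 0.036] bgr [188 192 196]
0.04 z [0.018 0.02  0.022] bgr [188 192 196]
0.06 z [0.004 0.018 0.024] bgr [106 101 103]
0.08 z [0.003 0.004 0.012] bgr [218 115  75]
```

The pan is still at about 37°. The rear blanks lean with only their back edges on the lip and their centres well past it. Pull out a little more.

Request:
{"name": "apply_moves", "arguments": {"series": [[0,-0.8,0,0],[0,-0.8,0,0],[0,-0.8,0,0]]}}

```text
time: 10.95
tcp_pos: [0.5738, -0.0185, 0.0449]
ee_rot: [0.642, 0.767, 0.002, 0.002]
force: [5.1, -0.3, 3.7]
opening: 0.0273
gripper_force: 10.0
```

```bash
python3 - <<'E'
from h import *
s,c,T=look("w10"); print(s["tcp_pos"],s["opening"],s["force"]); tops(c,T); profile(c,T,.08,.016)
E
```

```text
[ 0.57377129 -0.01851834  0.04493225] 0.027253234314721764 [ 5.0920823  -0.26826395  3.68079556]
blank [0.636 0.086 0.017] slope deg [-14.3  -3.4] z [0.012 0.024] x [0.615 0.656]
blank [0.633 0.057 0.016] slope deg [-12.   -7.4] z [0.012 0.023] x [0.613 0.653]
-0.08 z [-0.002 -0.001  0.   ] bgr [148 157 165]
-0.064 z [-0.001 -0.     0.   ] bgr [150 159 166]
-0.032 z [0.073 0.076 0.079] bgr [194 199 202]
-0.016 z [0.059 0.06  0.062] bgr [131 134 137]
0.0 z [0.048 0.05  0.052] bgr [197 201 206]
0.016 z [0.038 0.04  0.042] bgr [197 201 205]
0.032 z [0.028 0.03  0.032] bgr [196 200 204]
0.048 z [0.018 0.02  0.022] bgr [190 194 198]
0.064 z [0.004 0.02  0.023] bgr [ 96 127 156]
0.08 z [0.003 0.004 0.012] bgr [186 109  76]
0.096 z [0.003 0.004 0.005] bgr [217 111  73]
```

Only 2–3 mm of the rear blanks overlaps the lip now. Closing the fingers will level the pan and drop them off.

Request:
{"name": "apply_moves", "arguments": {"series": [[0,0,0,0],[0,0,-0.2,0],[0,0,-0.4,0],[0,0,-0.4,0]], "gripper": 0, "squeeze": 20}}

```text
time: 11.4
tcp_pos: [0.5731, -0.0178, 0.0487]
ee_rot: [0.642, 0.767, 0.002, 0.001]
force: [5.3, 0.9, 2.9]
opening: 0.0254
gripper_force: 18.7
```

```bash
python3 - <<'E'
from h import *
s,c,T=look("w11"); print(s["tcp_pos"],s["opening"],s["force"],s["gripper_force"]); tops(c,T); profile(c,T,.08,.016)
E
```

```text
[ 0.57307781 -0.01779727  0.04873333] 0.025444275405139542 [5.29888329 0.91899622 2.91381314] 18.738976777531207
blank [0.636 0.085 0.017] slope deg [-13.4  -4.5] z [0.012 0.024] x [0.616 0.656]
blank [0.634 0.057 0.017] slope deg [-12.1  -9.8] z [0.012 0.024] x [0.614 0.653]
-0.08 z [-0.002 -0.001  0.001] bgr [147 156 163]
-0.064 z [-0.001 -0.     0.   ] bgr [148 157 164]
-0.032 z [0.072 0.076 0.079] bgr [190 194 198]
-0.016 z [0.056 0.058 0.059] bgr [202 207 211]
0.0 z [0.047 0.048 0.05 ] bgr [203 208 211]
0.016 z [0.037 0.039 0.041] bgr [203 207 211]
0.032 z [0.028 0.03  0.031] bgr [201 206 210]
0.048 z [0.019 0.02  0.022] bgr [195 199 204]
0.064 z [0.02  0.022 0.023] bgr [ 97 149 184]
0.08 z [0.003 0.005 0.015] bgr [126 110  92]
0.096 z [0.003 0.004 0.005] bgr [214 111  73]
```

The pan is now held pinched at about 31°. Lift it so the lip comes out from under the blanks.

Request:
{"name": "apply_moves", "arguments": {"series": [[0,0,0,0],[0,0,-0.7,0],[0,0,-1.5,0],[0,0,-1.5,0],[0,0,-1.5,0]], "squeeze": 35}}

```text
time: 11.95
tcp_pos: [0.57, -0.019, 0.0624]
ee_rot: [0.642, 0.767, -0.001, -0.001]
force: [-0.1, 0.4, -1.7]
opening: 0.0191
gripper_force: 35.0
```

```bash
python3 - <<'E'
from h import *
s,c,T=look("w12"); print(s["tcp_pos"],s["opening"],s["force"],s["gripper_force"]); tops(c,T); profile(c,T,.08,.016); profile(c,T,.11,.04)
E
```

```text
[ 0.5700194  -0.01896399  0.06237732] 0.019145762478043827 [-0.11453244  0.4490941  -1.73933498] 34.98239220982214
blank [0.647 0.092 0.013] slope deg [1.7 0.1] z [0.011 0.015] x [0.638 0.657]
blank [0.621 0.08  0.013] slope deg [0.8 0.4] z [0.011 0.015] x [0.611 0.631]
blank [0.644 0.063 0.013] slope deg [ 1.7 -1.1] z [0.011 0.015] x [0.634 0.654]
blank [0.62  0.052 0.013] slope deg [-1.1 -1. ] z [0.012 0.015] x [0.614 0.626]
-0.048 z [0.063 0.064 0.082] bgr [130 132 134]
-0.032 z [0.057 0.059 0.06 ] bgr [226 229 232]
-0.016 z [0.052 0.054 0.054] bgr [224 227 230]
0.0 z [0.047 0.048 0.05 ] bgr [223 226 228]
0.016 z [0.042 0.043 0.045] bgr [220 223 226]
0.032 z [0.037 0.038 0.04 ] bgr [219 222 225]
0.048 z [0.033 0.033 0.035] bgr [214 218 221]
0.064 z [0.003 0.005 0.013] bgr [121 109  82]
0.08 z [0.003 0.004 0.012] bgr [186 107  74]
0.096 z [0.003 0.004 0.005] bgr [204 104  68]
-0.04 z [0.058 0.059 0.06 ] bgr [221 224 227]
0.0 z [0.045 0.047 0.048] bgr [216 220 222]
0.04 z [0.033 0.034 0.035] bgr [213 216 219]
0.08 z [0.003 0.004 0.005] bgr [208 107  68]
```

All four blanks lie flat on the bin floor and the pan hangs free. Lift it and carry it back to its old place.

Request:
{"name": "apply_moves", "arguments": {"series": [[0,0,-1.5,0],[0,-0.5,-4,0],[0,-1,-7,0],[0,-2,-9,0],[0,-3,-9,0]], "squeeze": 60}}

```text
time: 12.5
tcp_pos: [0.5431, -0.0236, 0.1559]
ee_rot: [0.642, 0.767, 0.001, 0.002]
force: [0.3, -1.2, -1.5]
opening: 0.0185
gripper_force: 60.0
```

```bash
python3 - <<'E'
from h import *
s,c,T=look("w13"); print(s["tcp_pos"],s["opening"],s["force"],s["gripper_force"]); panplane(c); togo(s,[.436,-.286,.14],45.8)
E
```

```text
[ 0.54313635 -0.0235995   0.15590411] 0.018494380454113817 [ 0.26639644 -1.24592034 -1.48867456] 59.98605531996873
pan plane [0.067 0.299 0.009] deg [ 3.8 16.6] 25424 x [0.045 0.123] y [-0.052  0.049]
heading 100.2 shift cm [-23.94 -15.18   1.54] roll 0.949
```

Request:
{"name": "apply_moves", "arguments": {"series": [[-2.5,-1.5,0,0.1],[-6,-4,0,0.24],[-10,-6.5,0,0.38],[-14,-9,0,0.52],[-18,-11.5,0,0.66]]}}

```text
time: 13.05
tcp_pos: [0.4582, -0.2224, 0.1518]
ee_rot: [0.857, 0.515, -0.001, -0.001]
force: [0.5, -1.0, -0.9]
opening: 0.0179
gripper_force: 60.0
```

```bash
python3 - <<'E'
from h import *
from workcell import readout
s=readout.state();print(s["tcp_pos"]);togo(s,[.436,-.286,.10],45.8)
E
```

```text
[ 0.45823671 -0.22242396  0.15179235]
heading 62.0 shift cm [-6.66  1.03  5.18] roll 0.283
```

Request:
{"name": "apply_moves", "arguments": {"series": [[-3,0.5,1,0.12],[-5.5,0.8,3,0.23],[-6.7,1,5,0.283],[-6.7,1,6,0.283],[-6.7,1,6,0.283]]}}

```text
time: 13.55
tcp_pos: [0.4366, -0.2836, 0.0909]
ee_rot: [0.92, 0.393, -0.001, -0.002]
force: [-0.0, 0.5, -0.9]
opening: 0.0181
gripper_force: 59.9
```

```bash
python3 - <<'E'
from h import *
s,c,T=look("w14"); print(s["tcp_pos"],s["opening"]); panplane(c); togo(s,[.436,-.286,.02],45.8); profile(c,T,.08,.03)
E
```

```text
[ 0.43660781 -0.28355756  0.0909051 ] 0.018057640510289356
pan plane [0.064 0.299 0.009] deg [ 3.7 16.6] 25488 x [0.045 0.124] y [-0.051  0.05 ]
heading 46.2 shift cm [-0.21  0.16  7.09] roll 0.008
-0.05 z [0.092 0.095 0.11 ] bgr [136 138 141]
-0.02 z [0.082 0.083 0.084] bgr [227 230 233]
0.01 z [0.073 0.074 0.075] bgr [224 227 230]
0.04 z [0.064 0.065 0.066] bgr [221 225 227]
0.07 z [-0.001 -0.001  0.001] bgr [117 121 126]
```

Request:
{"name": "apply_moves", "arguments": {"series": [[0,0,2,0],[0,0,4,0],[0,0,5,0],[0,0,5.2,0],[0,0,5.2,0]]}}

```text
time: 14.1
tcp_pos: [0.4385, -0.2848, 0.0413]
ee_rot: [0.92, 0.392, 0.0, 0.0]
force: [0.2, -0.6, -1.5]
opening: 0.0185
gripper_force: 59.9
```

Request:
{"name": "apply_moves", "arguments": {"series": [[0,0,0.4,0],[0,0,0.8,0],[0,0,1.2,0],[0,0,1.6,0],[0,0,1.6,0]], "squeeze": 10}}

```text
time: 14.6
tcp_pos: [0.4378, -0.2851, 0.0244]
ee_rot: [0.92, 0.392, -0.0, -0.0]
force: [-0.1, -0.2, -0.5]
opening: 0.0162
gripper_force: 10.0
```

```bash
python3 - <<'E'
from h import *
s,c,T=look("w15"); print(s["tcp_pos"],s["opening"],s["force"]); panplane(c)
E
```

```text
[ 0.43777623 -0.28507487  0.02435226] 0.016168920241385047 [-0.06620613 -0.19672279 -0.48196072]
pan plane [ 0.095 -0.003  0.01 ] deg [ 5.4 -0.2] 27780 x [0.044 0.125] y [-0.055  0.055]
```

Request:
{"name": "apply_moves", "arguments": {"series": [[0,0,0.4,0],[0,0,0.8,0],[0,0,1.2,0],[0,0,1.3,0],[0,0,1.3,0]]}}

```text
time: 15.15
tcp_pos: [0.4377, -0.2852, 0.0117]
ee_rot: [0.92, 0.392, -0.0, -0.0]
force: [-0.3, -0.3, -0.8]
opening: 0.016
gripper_force: 10.0
```

Request:
{"name": "apply_moves", "arguments": {"series": [[0,0,0,0],[0,0,0,0],[0,0,0,0]], "gripper": 40}}

```text
time: 15.45
tcp_pos: [0.4381, -0.2849, 0.0118]
ee_rot: [0.92, 0.392, 0.0, -0.0]
force: [0.5, -0.3, 0.3]
opening: 0.0349
gripper_force: 0.0
```

Request:
{"name": "apply_moves", "arguments": {"series": [[0,0,-3,0],[0,0,-7,0],[0,0,-12,0],[0,0,-17,0],[0,0,-22,0]]}}

```text
time: 15.95
tcp_pos: [0.4376, -0.2848, 0.2339]
ee_rot: [0.92, 0.392, 0.0, -0.0]
force: [0.9, -1.6, 0.1]
opening: 0.0349
gripper_force: 0.0
```

```bash
python3 - <<'E'
from h import *
s,c,T=look("w16"); print(s["tcp_pos"],s["opening"]); P=pc(c,T)
g=c["image"].min(2); m=(g>165); m[:70]=0; m[200:]=0; m[:,:200]=0; m[:,345:]=0
m=cv2.morphologyEx(m.astype(np.uint8),cv2.MORPH_CLOSE,np.ones((7,7)))
k=rect(m,500)[0]; z=np.zeros(m.shape,np.uint8); cv2.drawContours(z,[k],-1,1,-1); z=cv2.erode(z,np.ones((9,9)))
w=ray(c,T,k[:,0],.012)[:,:2]; print(cv2.minAreaRect((w*1000).astype(np.float32)))
p=P[z>0]; print("pan floor z",np.percentile(p[:,2],[2,25,50,75,98]).round(4))
# visualizer from side+top start clouds
t=dict(np.load("top0.npz")); Q=pc(t,t["world_from_camera"]); 
def near(Q,lo,hi,xr=(.5,.7),yr=(.2,.36)):
    m=(Q[...,0]>xr[0])&(Q[...,0]<xr[1])&(Q[...,1]>yr[0])&(Q[...,1]<yr[1])&(Q[...,2]>lo)&(Q[...,2]<hi); return Q[m]
g=near(Q,.195,.215); print("grip top",len(g),g.min(0) if len(g) else '',g.max(0) if len(g) else ''); togo(s,[.56,.29,.30],99.9)
E
```

```text
[ 0.43758514 -0.28475447  0.23392359] 0.03487892948248614
((496.7059631347656, -222.85244750976562), (86.32980346679688, 115.90225219726562), 46.15510177612305)
pan floor z [0.0011 0.0022 0.0028 0.0034 0.0178]
grip top 156 [0.56833409 0.26883578 0.19503066] [0.60336859 0.31333446 0.21061059]
heading 46.1 shift cm [ 49.92 -31.01  -6.6 ] roll -0.938
```

The pan is flat on the desk in its old place, floor top at 2.8 mm. Now to the camera grip, at height.

Request:
{"name": "apply_moves", "arguments": {"series": [[2.5,-1.5,-3,-0.05],[6.5,-3.5,-6,-0.14],[10.5,-5.7,-9,-0.23],[14.5,-7.8,-10,-0.32],[18.5,-10,-10,-0.41]], "gripper": 80}}

```text
time: 16.5
tcp_pos: [0.4954, -0.0811, 0.3339]
ee_rot: [0.82, 0.572, 0.001, 0.002]
force: [1.4, -2.1, -0.9]
opening: 0.0699
gripper_force: 0.0
```

```bash
python3 - <<'E'
from h import *
from workcell import readout
s=readout.state();print(s["tcp_pos"]);togo(s,[.585,.22,.34],99.9)
E
```

```text
[ 0.4954054  -0.08108725  0.33394559]
heading 69.8 shift cm [31.35 -2.01 -0.6 ] roll -0.526
```

Request:
{"name": "apply_moves", "arguments": {"series": [[4,-0.2,0,-0.1],[9,-0.6,0,-0.2],[14,-1,0,-0.3],[19,-1.3,0,-0.4],[23,-1.6,0,-0.5]]}}

```text
time: 17.0
tcp_pos: [0.5593, 0.1419, 0.3316]
ee_rot: [0.652, 0.758, 0.0, -0.0]
force: [0.6, 0.1, -0.6]
opening: 0.0707
gripper_force: 0.0
```

Request:
{"name": "apply_moves", "arguments": {"series": [[3,0,0,-0.026],[6,0,0,-0.026],[8,0,0,-0.026],[8,0,0,-0.026],[8,0,0,-0.026]]}}

```text
time: 17.5
tcp_pos: [0.5478, 0.2173, 0.3314]
ee_rot: [0.644, 0.765, -0.0, 0.0]
force: [0.2, 0.1, -0.4]
opening: 0.0706
gripper_force: 0.0
```

```bash
python3 - <<'E'
from h import *
s,c,T=look("v1"); print(s["tcp_pos"],s["opening"],s["joints"].round(2)); togo(s,[.587,.291,.30],99.9)
P=pc(c,T); hsv=cv2.cvtColor(c["image"],cv2.COLOR_BGR2HSV)
m=(P[...,2]>.198)&(P[...,2]<.215)&(P[...,1]<.36)&(P[...,1]>.2)&(P[...,0]>.5)&(P[...,0]<.68)&(c["range_z"]>0)
for k in rect(m,50)[:3]:
    w=ray(c,T,k[:,0],.206)[:,:2]; print("top",cv2.contourArea(k),cv2.minAreaRect((w*1000).astype(np.float32)),k[:,0].mean(0))
r=((hsv[...,0]<8)|(hsv[...,0]>172))&(hsv[...,1]>140)&(P[...,2]>.12)&(P[...,2]<.22)
for k in rect(r,20)[:3]:
    z=np.zeros(m.shape,np.uint8); cv2.drawContours(z,[k],-1,1,-1); print("red",cv2.contourArea(k),np.median(P[z>0],0).round(4),k[:,0].mean(0))
E
```

```text
[0.54781312 0.2172729  0.33142483] 0.07057234406533393 [ 0.    0.41 -0.62  1.56  0.25  1.25 -0.49]
heading 99.8 shift cm [6.6  5.11 3.14] roll -0.002
top 1244.5 ((588.9114379882812, 293.73370361328125), (29.567384719848633, 42.98662185668945), 7.731744289398193) [308.77443609 118.35338346]
red 108.0 [0.5717 0.2915 0.1901] [289.41304348 118.        ]
```

View pics/v1.png

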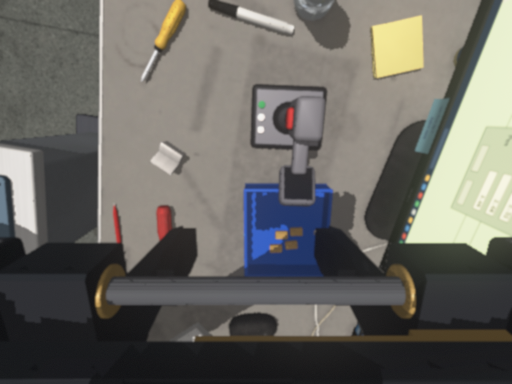

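The grip block shows at (309,118) with its red key at (289,118) and the arm going down to the head at (297,185); the bin holds the four blanks at about (286,240). I move above the grip and down.

Request:
{"name": "apply_moves", "arguments": {"series": [[3,2.4,0,0.01],[6.8,5.3,0,0.023],[6.8,5.3,3,0.023],[6.8,5.3,6,0.023],[6.8,5.3,6,0.023]]}}

```text
time: 18.05
tcp_pos: [0.5874, 0.2904, 0.2673]
ee_rot: [0.654, 0.757, -0.004, -0.001]
force: [-0.5, -0.6, -0.3]
opening: 0.0703
gripper_force: 0.0
```

Request:
{"name": "apply_moves", "arguments": {"series": [[0,0,0,0],[0,0,0,0]]}}

```text
time: 18.25
tcp_pos: [0.5896, 0.2935, 0.2738]
ee_rot: [0.654, 0.757, 0.001, 0.001]
force: [0.5, -1.2, 0.1]
opening: 0.0706
gripper_force: 0.0
```

```bash
python3 - <<'E'
from h import *
s,c,T=look("v2"); print(s["tcp_pos"]); P=pc(c,T); hsv=cv2.cvtColor(c["image"],cv2.COLOR_BGR2HSV)
m=(P[...,2]>.198)&(P[...,2]<.215)&(P[...,1]<.36)&(P[...,1]>.2)&(P[...,0]>.5)&(P[...,0]<.68)&(c["range_z"]>0)
for k in rect(m,50)[:2]:
    w=ray(c,T,k[:,0],.206)[:,:2]; print("top",cv2.contourArea(k),cv2.minAreaRect((w*1000).astype(np.float32)),k[:,0].mean(0))
togo(s,[.5885,.2935,.16],98.3)
E
```

```text
[0.58962687 0.29345532 0.27384095]
top 1534.5 ((589.8460693359375, 296.1109619140625), (29.255592346191406, 41.906986236572266), 8.306435585021973) [254.79591837 199.3537415 ]
heading 98.3 shift cm [ 1.000e-02 -1.400e-01  1.138e+01] roll 0.001
```

Request:
{"name": "apply_moves", "arguments": {"series": [[0.1,-0.1,3,0],[0.1,-0.1,6,0],[0.1,-0.1,9,0],[0.1,-0.1,11,0],[0.1,-0.1,11.3,0]]}}

```text
time: 18.8
tcp_pos: [0.5868, 0.2937, 0.1575]
ee_rot: [0.653, 0.757, -0.001, -0.0]
force: [-0.1, -0.6, 0.5]
opening: 0.0703
gripper_force: 0.0
```

Request:
{"name": "apply_moves", "arguments": {"series": [[0,0,0,0],[0,0,0,0]], "gripper": 50}}

```text
time: 19.0
tcp_pos: [0.5885, 0.2953, 0.1609]
ee_rot: [0.653, 0.757, 0.001, 0.001]
force: [0.5, 0.1, 0.4]
opening: 0.0566
gripper_force: 0.0
```

Request:
{"name": "apply_moves", "arguments": {"series": [[0,0,0,0],[0,0,0,0],[0,0,0,0]], "gripper": 0, "squeeze": 30}}

```text
time: 19.3
tcp_pos: [0.5878, 0.2949, 0.1596]
ee_rot: [0.653, 0.757, 0.001, 0.0]
force: [9.6, 2.8, -3.7]
opening: 0.0326
gripper_force: 11.6
```

Request:
{"name": "apply_moves", "arguments": {"series": [[0,0,0,0],[0,0.05,0,0],[0,0.1,0,0],[0,0.1,0,0]], "squeeze": 40}}

```text
time: 19.7
tcp_pos: [0.5889, 0.2951, 0.1595]
ee_rot: [0.653, 0.757, 0.001, 0.0]
force: [1.4, 0.9, 4.5]
opening: 0.0301
gripper_force: 40.0
```

Key pressed (opening 30 mm, 40 N). Pull up.

Request:
{"name": "apply_moves", "arguments": {"series": [[0,0,-0.5,0],[0,0,-1.5,0],[0,0,-2.5,0],[0,0,-3.5,0],[0,0,-4.5,0]]}}

```text
time: 20.2
tcp_pos: [0.5888, 0.2951, 0.2033]
ee_rot: [0.653, 0.757, 0.001, -0.0]
force: [6.1, 4.0, -5.4]
opening: 0.0304
gripper_force: 40.0
```

Request:
{"name": "apply_moves", "arguments": {"series": [[0,0,-1.2,0],[0,0,-2.4,0],[0,0,-3.6,0],[0,0,-4.8,0],[0,0,-5.8,0]]}}

```text
time: 20.7
tcp_pos: [0.5888, 0.2951, 0.2614]
ee_rot: [0.653, 0.757, 0.0, -0.0]
force: [6.5, 3.3, -6.4]
opening: 0.0303
gripper_force: 40.0
```

Request:
{"name": "apply_moves", "arguments": {"series": [[0,0,-0.2,0],[0,0,-0.3,0],[0,0,-0.3,0]]}}

```text
time: 21.0
tcp_pos: [0.5888, 0.295, 0.2642]
ee_rot: [0.653, 0.757, 0.001, 0.0]
force: [4.2, 2.8, -3.6]
opening: 0.0305
gripper_force: 40.0
```

Risen about 105 mm with no stop force yet. Go on to the top stop in small steps.

Request:
{"name": "apply_moves", "arguments": {"series": [[0,0,-0.2,0],[0,0,-0.4,0],[0,0,-0.5,0],[0,0,-0.5,0]], "squeeze": 50}}

```text
time: 21.4
tcp_pos: [0.5888, 0.2951, 0.2691]
ee_rot: [0.653, 0.757, 0.001, 0.0]
force: [5.3, 3.0, -2.5]
opening: 0.0303
gripper_force: 50.0
```

Request:
{"name": "apply_moves", "arguments": {"series": [[0,0,-0.1,0],[0,0,-0.1,0],[0,0,-0.1,0]]}}

```text
time: 21.7
tcp_pos: [0.5888, 0.2951, 0.2696]
ee_rot: [0.653, 0.757, 0.0, -0.0]
force: [6.5, 4.3, -5.1]
opening: 0.0305
gripper_force: 50.0
```

Request:
{"name": "apply_moves", "arguments": {"series": [[0,0,-0.1,0],[0,0,-0.1,0],[0,0,-0.1,0]]}}

```text
time: 22.0
tcp_pos: [0.5888, 0.2951, 0.2696]
ee_rot: [0.653, 0.757, 0.0, -0.0]
force: [8.4, 4.8, -10.2]
opening: 0.0302
gripper_force: 50.0
```

Request:
{"name": "apply_moves", "arguments": {"series": [[0,0,-0.1,0],[0,0,-0.1,0],[0,0,-0.1,0]]}}

```text
time: 22.3
tcp_pos: [0.5888, 0.295, 0.2696]
ee_rot: [0.653, 0.757, 0.0, -0.0]
force: [10.2, 6.8, -16.0]
opening: 0.0302
gripper_force: 50.0
```

It is against the top stop: z stays at 0.2696 while the pull grows to 16 N. A numeric check of the scene before handing in.

```bash
python3 - <<'E'
from h import *
from workcell import readout,imaging
t0=dict(np.load("top0.npz")); t=imaging.camera("top"); s=readout.state(); print(s["time"],s["tcp_pos"],s["force"],s["gripper_force"])
d=cv2.absdiff(t0["image"],t["image"]).max(2)
for n,(u0,u1,v0,v1) in dict(screwdriver=(234,292,228,248),vblock=(198,220,228,248),marker=(130,150,180,226),pan=(315,372,192,244)).items():
    print(n,"changed px",int((d[v0:v1,u0:u1]>45).sum()),"of",(u1-u0)*(v1-v0))
hsv=cv2.cvtColor(t["image"],cv2.COLOR_BGR2HSV); m=(hsv[...,0]>10)&(hsv[...,0]<32)&(hsv[...,1]>120)&(hsv[...,2]>90); m[:145]=0;m[200:]=0;m[:,:212]=0;m[:,275:]=0
for k in rect(m,3): print("brass in bin",ray(t,t["world_from_camera"],[k[:,0].mean(0)],.013)[0].round(3),cv2.contourArea(k))
E
```

```text
22.35 [0.58880525 0.29503901 0.26964734] [ 10.12489685   6.95007049 -16.50208738] 49.95373556390405
screwdriver changed px 797 of 1160
vblock changed px 28 of 440
marker changed px 3 of 920
pan changed px 718 of 2964
brass in bin [0.62  0.079 0.013] 8.5
brass in bin [0.643 0.062 0.013] 8.5
brass in bin [0.614 0.049 0.013] 7.5
brass in bin [0.645 0.091 0.013] 7.0
```

```bash
python3 - <<'E'
from h import *
from workcell import imaging
def reds(c):
    h=cv2.cvtColor(c["image"],cv2.COLOR_BGR2HSV); m=((h[...,0]<8)|(h[...,0]>172))&(h[...,1]>140)&(h[...,2]>60); m[:195]=0;m[:,:260]=0; m[:,310:]=0
    return [(k[:,0].mean(0).round(1).tolist(),cv2.contourArea(k)) for k in rect(m,15)]
print(reds(dict(np.load("side0.npz")))); print(reds(imaging.camera("side")))
h=np.load("top0.npz"); t=imaging.camera("top"); print(np.median(pc(t,t["world_from_camera"])[230:248,240:285].reshape(-1,3),0))
E
```

```text
[([284.9, 228.9], 136.0)]
[([284.9, 228.9], 136.0)]
[0.31378389 0.03594652 0.79954692]
```

The screwdriver is unmoved; the arm was only hiding it from the top camera. Handing in.

```bash
python3 -c "
from workcell import close_job
print(close_job())"
```

```text
the job is handed in; nothing more can be done
None
```

The job is handed in at about 22 s of the 61 s: all four blanks are in the blue bin, the empty pan is flat on the desk in its old place, and the gripper holds the mast at the top stop with the key pressed; checks showed the marker, V-block and screwdriver unmoved.

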